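# Roll the long roller into the vee stand and clamp it

## Task

Get the long wooden texture roller ready for carving: lay it down on the stand's flat wooden run-in shelf, lined up with the vee and centred, and let go of it. Then roll it, without lifting it again, off the shelf into the vee so that it centres itself, and only when it lies there untouched turn the wing knob clockwise to its stop so that the sprung clamp pad presses on the roller. Leave the short roller, the bowl, the stamp and the rest where they are.

Things in the scene. Friction and masses are not known exactly. Their poses are not given: they have to be found in the camera images.
- long_roller_center (a point): centre (mid length, on the axis) of the long wooden roller, a cylinder 140 mm long and 44 mm in diameter with four shallow turned grooves, about 0.22 kg, lying loose on the worktop with free ends; its own x axis runs along the roller; it rolls easily
- short_roller_center (a point): centre of the short wooden roller, a cylinder 95 mm long and 36 mm in diameter, lying loose near the long one; own x axis along it; to be left alone
- stand: fixed clamping stand on a plywood base 196 x 180 x 12 mm (its own x -106 to +90 mm, y +-90 mm). Origin on the worktop under the middle of the vee; own x points from the run-in shelf over the vee to the clamp post (24 mm thick, at x = +62 mm), own y runs along the vee, z up. The base, shelf and vee are one piece and do not move
- vee_seat (a point): on the stand: where the long roller's centre lies when seated, 54 mm above the worktop; axes as the stand's. 90 degree steel vee in two blocks 32 mm wide at y = +-40 mm; near lip level with the shelf at x = -22 mm, lowest line 23 mm above the worktop, far flank up to 54 mm at x = +31 mm. A roller whose axis has passed the near lip drops in by itself
- shelf_spot (a point): on the stand: point on top of the run-in shelf, 58 mm before the middle of the vee (stand x = -58 mm): the place to lay the roller, axis along the stand's y. The shelf is flat bare wood, top 45 mm above the worktop, x -98 to -23 mm, y +-85 mm, with a 3 mm high lip along its back edge (x -104 to -98 mm); the vee begins at its front edge
- clamp_knob (a point): grip point in the wing knob, 117 mm above the worktop, on the clamp's vertical turning axis (stand x = +62 mm, y = 0). The wing is a black bar 62 mm long, 14 mm thick, from 103 to 131 mm above the worktop, its own x axis along the wing and the clamp arm, toward the arm's end; the arm (18 mm wide, top 95 mm high) lies under the wing and turns with it
- clamp (a joint): turn of wing knob and clamp arm in rad, growing clockwise seen from above; starts at 0 to 0.3 (arm along the vee, to the right, out of the way); 1.45 is its stop (arm across the vee over the middle of the roller). Stays where it is left; friction about 0.04 N m, some 0.15 N m more as the pad rides up on the roller
- pad: sprung rubber pad under the clamp arm, 62 mm from the turning axis: dome of 10 mm radius, origin at the dome's centre, lowest point 74 mm above the worktop, 2 mm below the top of the seated roller; it gives upward by up to 6 mm
- bowl_center (a point): centre of the small glazed bowl (68 mm wide, 47 mm high), loose, a bystander
- stamp_center (a point): centre of the plaster stamp (42 mm wide, 52 mm high), loose, a bystander

How it is judged:
By the outcome, as a careful person would: the job done as asked, in the order asked, and still so for the second after the job is handed in, with the robot touching nothing.
It also fails if it takes over 64 s, if anything falls off the work surface, if the arm or the gripper's body presses on something with over 40 N, if the wrist force passes 120 N, or if a joint passes its speed limit or range.

## Robot

A 6-joint arm with a two-finger parallel gripper is mounted at the origin on the work surface; the furniture and walls round the work are solid. World frame = base frame: x ahead of the robot, y to its left, z up, the work surface at z = 0. Lengths are in m, angles in rad, forces in N, time in s.
With the tool pointing down it reaches from about 0.325 to 0.925 m from the base axis. Payload 3.1 kg.
Tool frame: the origin (TCP) lies between the finger pads; the fingertips stand nose_length ahead of it and the grasp point (between the pads) is the TCP (nose_length is the distance from the TCP to the fingertips, in m); z points along the fingers, y is the direction in which the jaws open and shut (so a half turn about z gives the same grasp; the last joint's range is limited). The gripper opens to 85 mm and grips with 20 to 120 N. Pads are 22 mm wide; open, the fingers measure 114 mm over their backs; the gripper's body (76 mm by 85 mm) begins 54 mm behind the grasp point. The pads swing forward as they close: fully open they stand 13 mm farther back than shut.
Start: joints at [1.056, 0.217, 1.613, -0, 1.311, -0.112], TCP at [0.245, 0.575, 0.25] pointing down, gripper open.
Joint ranges: [-2.75, 2.75], [-0.78, 2.1], [0.31, 2.55], [-1.13, 4.27], [0.13, 2.63], [-2.58, 2.58]. Speed limits (rad/s): [2.79, 2.79, 3.14, 3.14, 3.14, 3.14].

## Interface

Orientations are given as a unit quaternion [x, y, z, w].
In Python, from workcell import * gives the robot as it stands.
- The arm moves only by the tool apply_moves, never from a script. Its argument "deltas" is text: rows parted by semicolons, each of 7 numbers parted by spaces: the shift along the tool's x, y, z in units of 40 mm (1.0 is 40 mm), then the turn, a rotation vector about the tool's x, y, z in units of 8 degrees (1.0 is 8 degrees), then the opening, from 0 (shut) to 1 (fully open). A call has 1 to 20 rows; each row is the pose to reach, as a shift and turn from the pose commanded when the call began, along the tool's axes at that moment; what a row does not reach only later rows make up. A row lasts 1/10 s, in which the tool goes at most 50 mm and 8.59 degrees, less where a joint would pass 70% of its speed; a pose out of reach is approached as far as the arm can. A call with a gripper value outside its range is refused whole. The fingers move at their own pace and stop on an object; "newtons" is the grip in N (left out, the last holds). Time passes only in rows, so rows that repeat a pose let the fingers close. It gives the time, the measured TCP pose, the force and the opening at its end, in the units of the state.
- sense(): the state, without advancing time (a new reading comes with each control period).
- get_image(name): name is "scene" or "top" or "wrist"; returns a dict with "frame" (400x640x3 uint8, red, green, blue), "range_z" (400x640 float32, m along the optical axis (not along the pixel's ray), 0 where there is no reading), "fx", "fy", "cx", "cy" (pixels), "position" and "attitude" of the camera in the world. Camera axes: x right, y down, z forward; pixel columns grow to the right and rows downward; lengths in m; the calibration is good to about 2 mm. A picture is of the moment at which its call begins.
- close_job(): hands the job in, once; it reports no verdict.
The state is a dict: "clock": time; "q": joint angles; "dq": joint speeds; "effort": joint torques, N m; "tool_pos": TCP position; "orientation": TCP orientation; "ft_force": force on the tool from outside, world axes, zero at the start; "wrist_torque": the same for the moment, N m; "finger_gap": finger opening in m.
Only numpy, scipy, OpenCV 4.12 (cv2) and the standard library are available. Lean on these libraries where they do the work, as an engineer would, in place of code of your own. Each camera call takes 0.05 s, during which the arm holds its last target.

## Working session

There is one attempt and no reset: what is moved stays moved. The work goes in short steps, Python scripts to look and compute and a tool call to move; the robot and the scene stay as the last step left them, time stands still between calls to the robot, and variables do not carry over. Pictures are saved under pics/ and viewed, and the job is handed in when it is done.

Besides the shell and the picture viewer there is one more tool, called after ">>>" by a JSON object that holds its "fn" and its "kwargs", one argument or row to a line. apply_moves: Moves the arm, as the interface text tells. Its arguments: {"type":"object","properties":{"deltas":{"type":"string"},"newtons":{"type":"number"}},"required":["deltas"]}

```bash
ls; mkdir -p pics; cat > h.py <<'E'
from workcell import *
import numpy as np, cv2
from scipy.spatial.transform import Rotation as R
def snap(n,f):
    d=get_image(n); cv2.imwrite('pics/'+f,d['frame'][:,:,::-1]); np.savez('/tmp/'+n+'.npz',**{k:v for k,v in d.items()}); return d
def pts(d):
    z=d['range_z']; v,u=np.mgrid[:z.shape[0],:z.shape[1]]
    p=np.stack([(u-d['cx'])/d['fx']*z,(v-d['cy'])/d['fy']*z,z],-1)
    a=np.asarray(d['attitude']); M=R.from_quat(a).as_matrix() if a.size==4 else a
    return p@M.T+np.asarray(d['position'])
E
python3 - <<'E'
from h import *
for n in('scene','top','wrist'):
    d=snap(n,n+'0.png'); print(n,d['position'],d['attitude'],d['fx'],d['cx'])
print(sense())
E
```

```text
pics
scene [ 0.05104839 -0.57866012  0.75010624] [ 0.86056362 -0.36017043  0.14214679 -0.33091057] 399.5911539070415 322.2331355007134
top [ 0.34613283 -0.19638133  1.05157282] [-0.6975483   0.7115705  -0.05799021  0.06108133] 486.63790770440175 322.58546991688905
wrist [0.16893909 0.60749846 0.37147157] [0.82302821 0.54474403 0.08772062 0.13484659] 290.5671976779273 320.83359447435873
{'clock': 0.15, 'q': array([ 1.05581507e+00,  2.17596855e-01,  1.61463745e+00,  1.77865840e-05,
        1.31130759e+00, -1.12217090e-01]), 'dq': array([-0.00052595, -0.00309096, -0.0061881 ,  0.0010875 , -0.00328395,
       -0.00039707]), 'effort': array([ 7.54325010e-04, -3.97449625e+01, -3.04417241e+01, -1.61129797e-04,
        5.87952920e-03, -3.28448948e-05]), 'tool_pos': array([0.24465357, 0.57445023, 0.24922074]), 'orientation': array([ 2.00025825e-01,  9.79790140e-01, -9.24438404e-04, -3.08829835e-04]), 'ft_force': array([-0.08894059,  0.04912096, -0.06657228]), 'wrist_torque': array([ 0.0315499 , -0.04608956,  0.04529045]), 'finger_gap': 0.08544620977857745}
```

View pics/scene0.png

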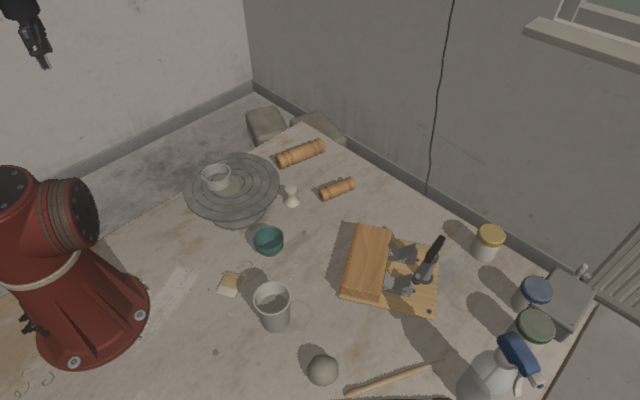

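View pics/top0.png

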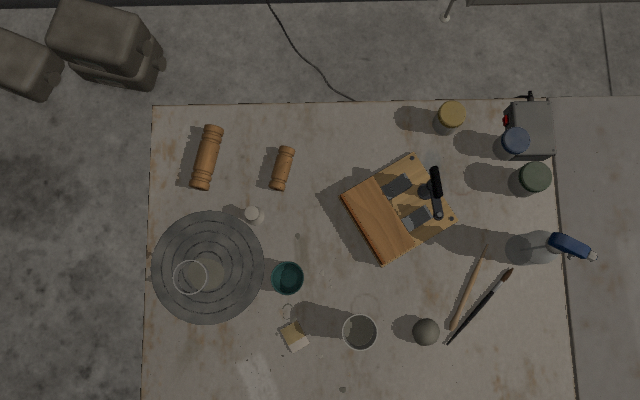

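```bash
python3 - <<'E'
import sys; sys.argv=['x']
import workcell; print([n for n in dir(workcell) if not n.startswith('_')])
import numpy as np
d=dict(np.load('/tmp/top.npz'))
from h import pts
P=pts(d); np.set_printoptions(precision=3,suppress=True,linewidth=200)
for u,v in [(50,50),(300,350),(600,200)]: print(P[v,u])
print(P[::25,::40,2])
E
```

```text
['MotionError', 'close_job', 'get_image', 'nose_length', 'sense']
[ 1.235  0.836 -0.676]
[ 0.206 -0.14  -0.001]
[ 0.509 -0.799 -0.   ]
[[-0.732 -0.738 -0.504 -0.74  -0.764 -0.761 -0.761 -0.779 -0.779 -0.795 -0.783 -0.806 -0.607 -0.614 -0.613 -0.63 ]
 [-0.791 -0.801 -0.502 -0.499 -0.803 -0.802 -0.812 -0.604 -0.797 -0.799 -0.798 -0.8   -0.799 -0.795 -0.799 -0.803]
 [-0.653 -0.648 -0.501 -0.501 -0.742 -0.802 -0.805 -0.802 -0.789 -0.796 -0.801 -0.804 -0.802 -0.808 -0.794 -0.801]
 [-0.649 -0.667 -0.719 -0.623 -0.807 -0.797 -0.802 -0.802 -0.802 -0.798 -0.786 -0.807 -0.801 -0.8   -0.801 -0.803]
 [-0.793 -0.758 -0.794 -0.803 -0.801 -0.793 -0.79  -0.806 -0.797 -0.802 -0.003  0.002 -0.    -0.003 -0.     0.002]
 [-0.798 -0.803 -0.792 -0.796 -0.002  0.002 -0.003  0.003 -0.003  0.003  0.002  0.043 -0.     0.061  0.001 -0.001]
 [-0.801 -0.799 -0.803 -0.802  0.001  0.041 -0.001  0.031  0.002 -0.     0.001  0.003 -0.001  0.072  0.     0.   ]
 [-0.794 -0.801 -0.801 -0.794 -0.002  0.045 -0.003  0.04  -0.    -0.001  0.048 -0.     0.003  0.077  0.001 -0.   ]
 [-0.789 -0.8   -0.8   -0.799  0.001 -0.003  
[... 175 characters left out ...]
4  0.   ]
 [-0.799 -0.794 -0.796 -0.802  0.091  0.087  0.091 -0.001  0.004 -0.001  0.049 -0.     0.001  0.083  0.189  0.001]
 [-0.803 -0.8   -0.796 -0.794  0.086  0.094  0.091  0.01  -0.002 -0.002 -0.    -0.     0.001  0.001  0.003 -0.   ]
 [-0.795 -0.796 -0.796 -0.797  0.09   0.088  0.09   0.001 -0.001  0.001  0.001 -0.002  0.003  0.002  0.001 -0.   ]
 [-0.802 -0.794 -0.8   -0.797 -0.    -0.003 -0.001 -0.002  0.002  0.054 -0.001  0.001 -0.001 -0.002 -0.001  0.001]
 [-0.801 -0.802 -0.792 -0.796  0.001 -0.    -0.004  0.004 -0.001  0.096 -0.002  0.001  0.     0.002  0.002  0.001]
 [-0.79  -0.8   -0.793 -0.804  0.001 -0.001  0.001  0.001  0.001  0.003  0.003  0.001  0.    -0.     0.001 -0.001]]
```

```bash
python3 - <<'E'
from h import *
print(nose_length)
d=dict(np.load('/tmp/top.npz')); im=d['frame']
hsv=cv2.cvtColor(im,cv2.COLOR_RGB2HSV)
for p in [(157,207),(168,283),(220,375),(220,440),(150,250)]: print(p,hsv[p])
crop=cv2.resize(im[130:290,320:480],None,fx=3.6,fy=3.6,interpolation=cv2.INTER_CUBIC); cv2.imwrite('pics/c1.png',crop[:,:,::-1])
m=((hsv[...,1]>85)&(hsv[...,0]<25)&(hsv[...,2]>60)).astype(np.uint8)*255
cv2.imwrite('pics/m1.png',m)
n,l,s,c=cv2.connectedComponentsWithStats(m)
for i in range(1,n):
    if s[i,4]>150: print(i,s[i],c[i])
E
```

```text
0.019
(157, 207) [ 15 133 125]
(168, 283) [ 15 137 106]
(220, 375) [ 14 133 107]
(220, 440) [ 18 111 124]
(150, 250) [ 16  36 106]
2 [438 100  28  27 555] [452.21441441 113.11891892]
4 [ 191  124   33   66 1145] [207.28209607 156.47598253]
6 [270 146  25  46 606] [282.5709571  167.41254125]
7 [ 338  152  120  115 5676] [393.84566596 210.22938689]
29 [450 250  36  81 270] [467.44074074 290.12222222]
42 [280 321  25  24 326] [292.20552147 332.6595092 ]
```

View pics/c1.png

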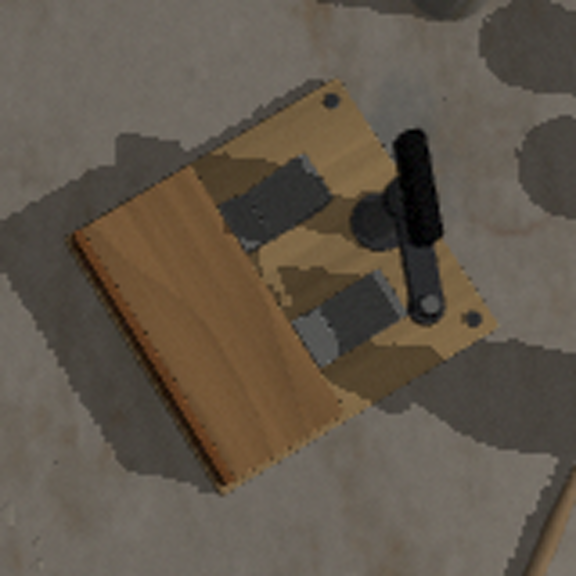

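View pics/m1.png

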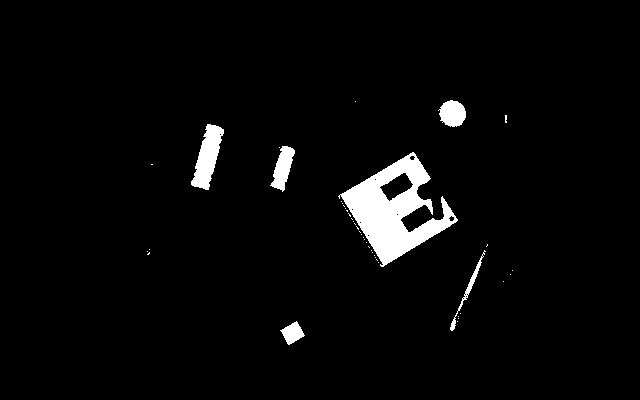

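```bash
cat >> h.py <<'E'
def ray(d,u,v,z):
    p=np.array([(u-d['cx'])/d['fx'],(v-d['cy'])/d['fy'],1.])
    a=np.asarray(d['attitude']); w=R.from_quat(a).as_matrix()@p; o=np.asarray(d['position'])
    return o+w*(z-o[2])/w[2]
def fit(A,B): # 2D rigid A->B
    A=np.array(A);B=np.array(B);a=A-A.mean(0);b=B-B.mean(0)
    th=np.arctan2((a[:,0]*b[:,1]-a[:,1]*b[:,0]).sum(),(a*b).sum()); c,s=np.cos(th),np.sin(th);M=np.array([[c,-s],[s,c]])
    t=B.mean(0)-M@A.mean(0); return th,t,B-(A@M.T+t)
np.set_printoptions(precision=4,suppress=True,linewidth=160)
E
python3 - <<'E'
from h import *
d=dict(np.load('/tmp/top.npz')); im=d['frame']
f=lambda a,b:(320+(a+.5)/3.6-.5,130+(b+.5)/3.6-.5)
C=[((338,80),(.090,.090),.012),((497,325),(.090,-.090),.012),((195,168),(-.023,.085),.045),((342,405),(-.023,-.085),.045),((75,236),(-.104,.085),.048)]
B=[ray(d,*f(*c[0]),c[2])[:2] for c in C]
th,t,r=fit([c[1] for c in C],B); print('stand',th,np.degrees(th),t);print(r)
# wing: pixels (410,138)-(428,238) at z .131
a=ray(d,*f(411,135),.131);b=ray(d,*f(427,240),.131);print('wing',(a+b)/2,np.linalg.norm(a-b),np.degrees(np.arctan2(*(b-a)[1::-1])))
c,s=np.cos(th),np.sin(th);M=np.array([[c,-s],[s,c]]);print('knob exp',M@[.062,0]+t)
hsv=cv2.cvtColor(im,cv2.COLOR_RGB2HSV)
m=((hsv[...,1]>85)&(hsv[...,0]<25)&(hsv[...,2]>60)).astype(np.uint8)*255
P=pts(d)
n,l,s,cc=cv2.connectedComponentsWithStats(m)
for i in(4,6):
    q=np.argwhere(l==i)[:,::-1].astype(np.float32); rc=cv2.minAreaRect(q); bx=cv2.boxPoints(rc); print(rc)
    h={4:.022,6:.018}[i]; w=np.array([ray(d,*x,h) for x in bx]); print(w.mean(0),np.linalg.norm(w[1]-w[0]),np.linalg.norm(w[2]-w[1]),[np.degrees(np.arctan2(*(w[k+1]-w[k])[1::-1])) for k in(0,1)])
    # depth
    pp=P[l==i]; pp=pp[pp[:,2]>.028]; print(pp.mean(0))
E
```

```text
stand -1.0509028119198278 -60.212295801436674 [ 0.5026 -0.3621]
[[-0.0024 -0.0002]
 [ 0.0013  0.0022]
 [-0.0022 -0.0029]
 [ 0.0048  0.0025]
 [-0.0015 -0.0016]]
wing [ 0.5313 -0.4131  0.131 ] 0.05771697612874586 -174.82995408768832
knob exp [ 0.5334 -0.4159]
((207.26141357421875, 156.26971435546875), (18.6805419921875, 64.41566467285156), 14.931418418884277)
[0.6207 0.056  0.022 ] 0.1432528848803379 0.04178550212913593 [np.float64(-13.318758634434626), np.float64(-106.56195742422572)]
[0.6149 0.0524 0.0425]
((282.23065185546875, 167.86964416503906), (14.720414161682129, 44.696529388427734), 15.52410888671875)
[ 0.5918 -0.1071  0.018 ] 0.09939952569202723 0.032525968714773555 [np.float64(-15.396288524167769), np.float64(-107.15620592157461)]
[ 0.5885 -0.1078  0.04  ]
```

View pics/wrist0.png

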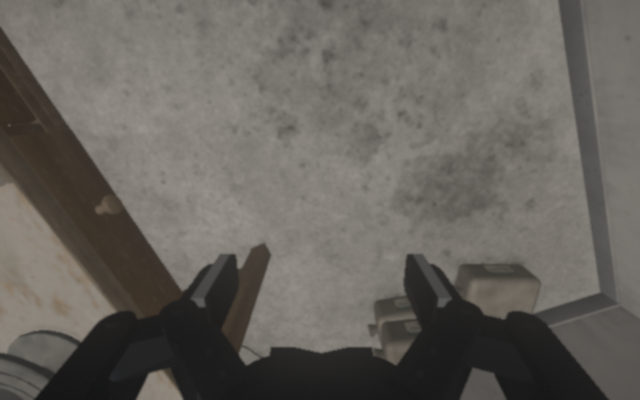

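```bash
cat >> h.py <<'E'
def delta(p,head):
    """units from the current pose to tool-down pose at p with tool x heading (deg)"""
    s=sense(); Rc=R.from_quat(s['orientation']); h=np.radians(head)
    x=np.array([np.cos(h),np.sin(h),0]);z=np.array([0,0,-1.]);y=np.cross(z,x)
    Rt=R.from_matrix(np.stack([x,y,z],1)); dp=Rc.inv().apply(np.array(p)-s['tool_pos'])/.04
    dr=np.degrees((Rc.inv()*Rt).as_rotvec())/8
    print('clock',s['clock'],'pos',s['tool_pos'],'gap',s['finger_gap'],'q',s['q']); print('delta',dp,dr)
def head(): 
    s=sense(); x=R.from_quat(s['orientation']).as_matrix()[:,0]; return np.degrees(np.arctan2(x[1],x[0]))
E
python3 - <<'E'
from h import *
print(head()); delta((.62,.056,.25),165)
E
```

```text
156.92303741261009
clock 0.15 pos [0.2447 0.5745 0.2492] gap 0.08544620977857745 q [ 1.0558  0.2176  1.6146  0.      1.3113 -0.1122]
delta [-13.7132  -8.246   -0.0068] [-0.0137 -0.0027 -1.0096]
```

>>> {"fn": "apply_moves", "kwargs": {
  "deltas": "-13.7 -8.25 0 0 0 -1 1; -13.7 -8.25 0 0 0 -1 1; -13.7 -8.25 0 0 0 -1 1; -13.7 -8.25 0 0 0 -1 1; -13.7 -8.25 0 0 0 -1 1; -13.7 -8.25 0 0 0 -1 1; -13.7 -8.25 0 0 0 -1 1; -13.7 -8.25 0 0 0 -1 1; -13.7 -8.25 0 0 0 -1 1; -13.7 -8.25 0 0 0 -1 1; -13.7 -8.25 0 0 0 -1 1; -13.7 -8.25 0 0 0 -1 1; -13.7 -8.25 0 0 0 -1 1; -13.7 -8.25 0 0 0 -1 1; -13.7 -8.25 0 0 0 -1 1; -13.7 -8.25 0 0 0 -1 1"
}}

```text
clock: 1.75
tool_pos: [0.6189, 0.0575, 0.2498]
orientation: [0.131, 0.991, 0.0, -0.001]
ft_force: [0.5, -0.7, -0.4]
finger_gap: 0.0855
```

```bash
python3 - <<'E'
from h import *
print(head(),sense()['tool_pos']); d=snap('wrist','w1.png'); print(d['position'],R.from_quat(d['attitude']).as_matrix())
E
```

```text
164.96369904172937 [0.6189 0.0575 0.2498]
[0.5395 0.0795 0.3723] [[ 0.2585  0.9164  0.3054]
 [ 0.966  -0.2452 -0.0818]
 [-0.0001  0.3162 -0.9487]]
```

View pics/w1.png

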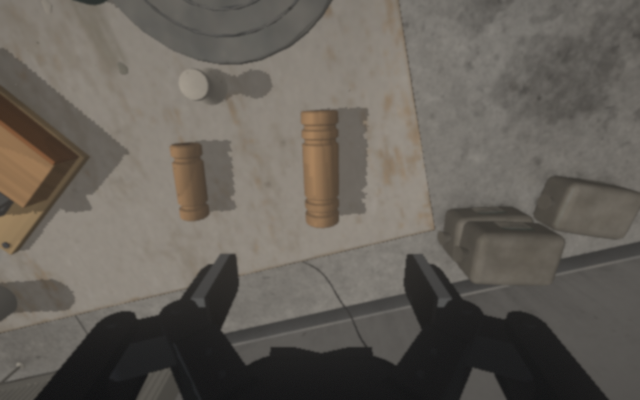

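```bash
python3 - <<'E'
from h import *
d=dict(np.load('/tmp/wrist.npz')); im=d['frame']
hsv=cv2.cvtColor(im,cv2.COLOR_RGB2HSV)
m=((hsv[...,1]>85)&(hsv[...,0]<25)&(hsv[...,2]>60)).astype(np.uint8)*255
n,l,s,cc=cv2.connectedComponentsWithStats(m)
for i in range(1,n):
  if s[i,4]>500:
    print(s[i],cc[i])
    if 290<cc[i][0]<350:
      rows=[];
      for v in range(s[i,1]+4,s[i,1]+s[i,3]-4):
        u=np.where(l[v]==i)[0]; a=ray(d,u.min()-.5,v,.022);b=ray(d,u.max()+.5,v,.022); rows.append(np.r_[(a+b)[:2]/2,np.linalg.norm(a-b)])
      rows=np.array(rows); vx,vy,x0,y0=cv2.fitLine(rows[:,:2].astype(np.float32),cv2.DIST_L2,0,.01,.01).ravel()
      print('heading',np.degrees(np.arctan2(vy,vx)),'width',np.median(rows[:,2]))
      top=ray(d,cc[i][0],s[i,1],.03);bot=ray(d,cc[i][0],s[i,1]+s[i,3],.022);print(top,bot,(top+bot)/2,np.linalg.norm(top-bot),x0,y0)
delta((.62,.056,.05),165)
E
```

```text
[   0   91   81  162 7184] [ 28.4468 168.8786]
[ 302  111   35  116 3483] [319.3692 166.7278]
heading -13.669768 width 0.038455035748484655
[0.55  0.075 0.03 ] [0.6916 0.0368 0.022 ] [0.6208 0.0559 0.026 ] 0.14684113424595618 0.61708087 0.056973036
[ 170  145   33   75 1588] [186.3577 181.6933]
clock 1.8 pos [0.6189 0.0579 0.2499] gap 0.0855623095336396 q [-0.0198  0.2106  1.6216  0.0005  1.3106 -1.329 ]
delta [-0.0457 -0.0385  4.9986] [ 0.0013 -0.0085  0.0004]
```

>>> {"fn": "apply_moves", "kwargs": {
  "deltas": "-.06 -.04 1.2 0 0 -.1 1; -.06 -.04 2.4 0 0 -.1 1; -.06 -.04 3.4 0 0 -.1 1; -.06 -.04 4.2 0 0 -.1 1; -.06 -.04 4.8 0 0 -.1 1; -.06 -.04 5.2 0 0 -.1 1; -.06 -.04 5.5 0 0 -.1 1; -.06 -.04 5.6 0 0 -.1 1; -.06 -.04 5.6 0 0 -.1 1; -.06 -.04 5.6 0 0 -.1 0.3; -.06 -.04 5.6 0 0 -.1 0.3; -.06 -.04 5.6 0 0 -.1 0.3; -.06 -.04 5.6 0 0 -.1 0.3; -.06 -.04 5.6 0 0 -.1 0.3; -.06 -.04 5.6 0 0 -.1 0.3; -.06 -.04 5.6 0 0 -.1 0.3",
  "newtons": 40
}}

```text
clock: 3.4
tool_pos: [0.6228, 0.0544, 0.0277]
orientation: [0.124, 0.992, 0.0, 0.001]
ft_force: [-0.6, 0.8, 6.2]
finger_gap: 0.0427
```

```bash
python3 - <<'E'
from h import *
print(head(),sense()['tool_pos'],sense()['finger_gap'],sense()['ft_force']); d=snap('wrist','w2.png')
E
```

```text
165.71720031502184 [0.6228 0.0544 0.0277] 0.0427121123003244 [-0.6469  0.8468  6.1748]
```

View pics/w2.png

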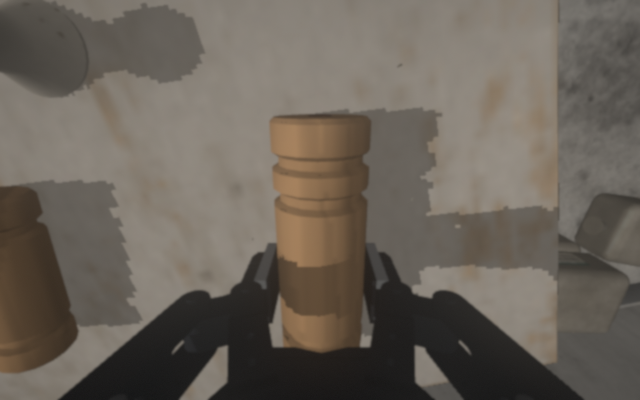

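```bash
python3 - <<'E'
from h import *
delta((.46,-.225,.27),29.8)
E
```

```text
clock 3.45 pos [0.6228 0.0544 0.0277] gap 0.04292534040507099 q [-0.0251  0.4833  1.7308  0.0001  0.9253 -1.3467]
delta [ 2.2081 -7.7701 -6.0665] [ 0.0199  0.0028 16.9898]
```

>>> {"fn": "apply_moves", "kwargs": {
  "deltas": "0 0 -.6 0 0 0 .3; 0 0 -1.6 0 0 0 .3; 0 0 -2.8 0 0 0 .3; 0 0 -4 0 0 1 .3; 0.2 -.8 -5.2 0 0 2 .3; .5 -1.8 -6 0 0 3 .3; .8 -2.8 -6 0 0 4 .3; 1.1 -3.8 -6 0 0 5 .3; 1.4 -4.8 -6 0 0 6 .3; 1.7 -5.8 -6 0 0 7 .3; 1.9 -6.6 -6 0 0 8 .3; 2.1 -7.2 -6 0 0 9 .3; 2.2 -7.7 -6 0 0 10 .3; 2.2 -7.8 -6 0 0 11 .3; 2.2 -7.8 -6 0 0 12 .3; 2.2 -7.8 -6 0 0 13 .3; 2.2 -7.8 -6 0 0 14 .3; 2.2 -7.8 -6 0 0 15 .3; 2.2 -7.8 -6 0 0 16 .3; 2.2 -7.8 -6 0 0 17 .3"
}}

```text
clock: 5.45
tool_pos: [0.4585, -0.2258, 0.2649]
orientation: [0.967, 0.254, -0.001, -0.001]
ft_force: [-0.6, -0.3, -2.1]
finger_gap: 0.0428
```

```bash
python3 - <<'E'
from h import *
print(head(),sense()['tool_pos'],sense()['finger_gap'],sense()['ft_force'],sense()['q']); d=snap('wrist','w3.png'); snap('top','t3.png')
E
```

```text
29.379818057468416 [ 0.4585 -0.2258  0.2649] 0.0427790396522206 [-0.5643 -0.2977 -2.128 ] [-0.5949 -0.0393  1.8615 -0.0002  1.3221  0.4632]
```

View pics/w3.png

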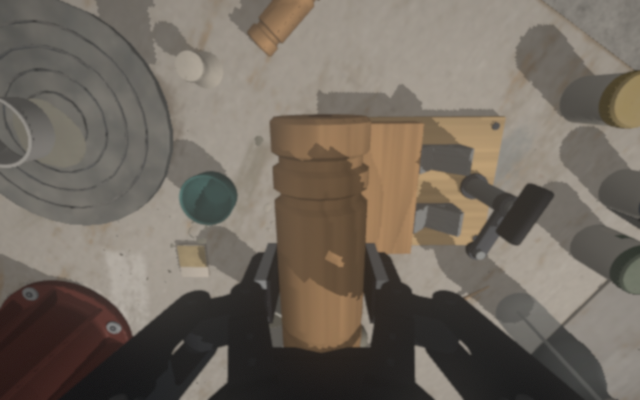

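View pics/t3.png

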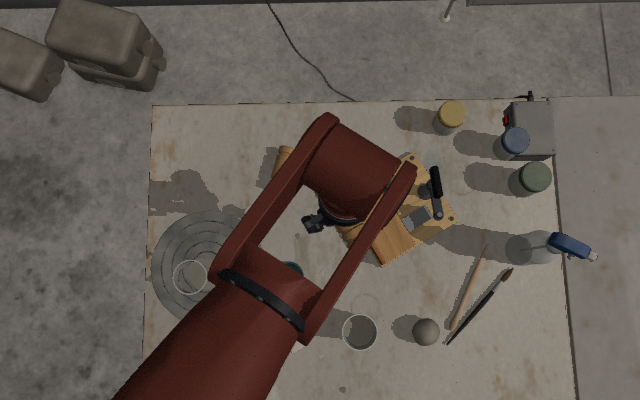

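```bash
python3 - <<'E'
from h import *
d=dict(np.load('/tmp/wrist.npz')); im=d['frame']
cv2.imwrite('pics/c3.png',cv2.resize(im[105:265,360:560],None,fx=4,fy=3.75,interpolation=cv2.INTER_CUBIC)[:,:,::-1])
E
```

```text
(no output)
```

View pics/c3.png

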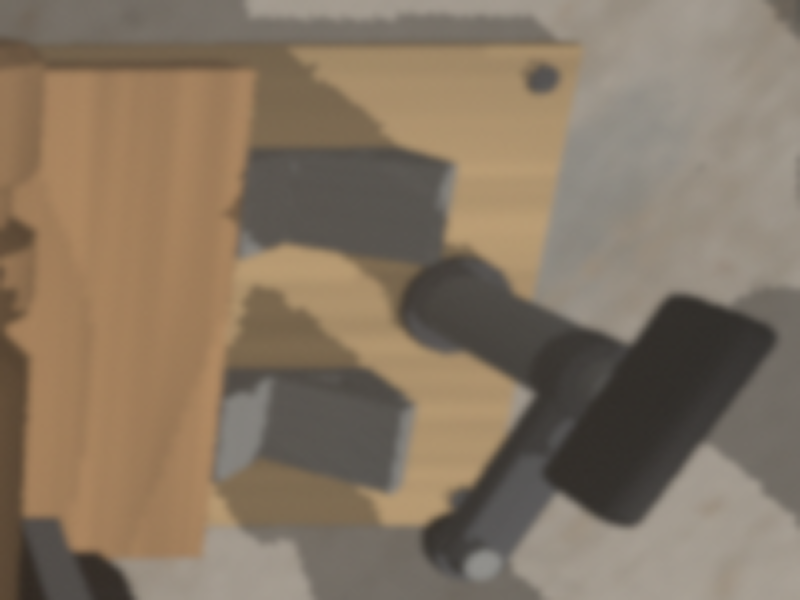

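```bash
python3 - <<'E'
from h import *
d=dict(np.load('/tmp/wrist.npz'))
g=lambda a,b:(360+(a+.5)/4-.5,105+(b+.5)/3.75-.5)
C=[((256,68),(-.023,.085),.045),((205,556),(-.023,-.085),.045),((580,44),(.09,.09),.012),((453,163),(.031,.056),.054),((440,260),(.031,.024),.054),((412,405),(.031,-.024),.054),((388,492),(.031,-.056),.054)]
for idx in (range(7),range(3)):
    B=[ray(d,*g(*C[i][0]),C[i][2])[:2] for i in idx]
    th,t,r=fit([C[i][1] for i in idx],B); print(np.degrees(th),t,'\n',r*1000)
q=np.array([ray(d,*g(*p),.131)[:2] for p in [(680,294),(776,332),(632,524),(546,478)]]); 
c=q.mean(0); a=(q[2]+q[3])/2-(q[0]+q[1])/2; print('wing',c,np.degrees(np.arctan2(a[1],a[0])),np.linalg.norm(a))
M=R.from_euler('z',th).as_matrix()[:2,:2]; print('knob exp',M@[.062,0]+t,'shelf',M@[-.058,0]+t)
E
```

```text
-60.05378600968486 [ 0.504  -0.3614] 
 [[-1.5053 -0.0333]
 [ 0.6854  0.5698]
 [-3.0801  1.294 ]
 [ 0.4644 -1.3423]
 [ 2.3506 -1.399 ]
 [ 1.0689 -0.94  ]
 [ 0.0161  1.8508]]
-59.95908867791407 [ 0.5027 -0.3609] 
 [[-0.1059 -0.6911]
 [ 1.9443  0.1554]
 [-1.8384  0.5357]]
wing [ 0.5341 -0.4024] -173.30600652560733 0.05539387744238299
knob exp [ 0.5338 -0.4145] shelf [ 0.4737 -0.3107]
```

```bash
python3 - <<'E'
from h import *
d=dict(np.load('/tmp/wrist.npz')); P=pts(d); s=sense(); Rc=R.from_quat(s['orientation'])
Q=Rc.inv().apply((P-s['tool_pos']).reshape(-1,3)).reshape(P.shape)
for v in (112,114,116,118,122,130,145,170,200,230,260,300,340,346,350,355): print(v,Q[v,320],Q[v,300],Q[v,340])
for v in (135,225):
  r=Q[v,260:380]; k=np.abs(r[:,2])<.05; print(v,r[k][:,1].min(),r[k][:,1].max())
delta((.4721,-.3123,.095),29.9)
E
```

```text
112 [ 0.0667 -0.0018  0.2661] [ 0.0668 -0.0274  0.2659] [ 0.0818 -0.0005 -0.1222]
114 [ 0.0751 -0.001   0.0248] [ 0.0643 -0.0275  0.2658] [0.0751 0.0087 0.0234]
116 [ 0.0754 -0.0009  0.0018] [ 0.0751 -0.0095  0.0074] [0.0751 0.0075 0.0054]
118 [ 0.0752 -0.0009 -0.0086] [ 0.0751 -0.0086 -0.0068] [ 0.0752  0.0066 -0.0096]
122 [ 0.0741 -0.0009 -0.0143] [ 0.074  -0.0083 -0.0118] [ 0.0739  0.0064 -0.0124]
130 [ 0.0712 -0.0009 -0.014 ] [ 0.0712 -0.0083 -0.0129] [ 0.0712  0.0064 -0.0135]
145 [ 0.066  -0.0009 -0.0154] [ 0.0659 -0.0083 -0.0141] [ 0.0656  0.0065 -0.0131]
170 [ 0.0558 -0.001  -0.0116] [ 0.0556 -0.0089 -0.0105] [ 0.0554  0.0069 -0.0103]
200 [ 0.0438 -0.0011 -0.0126] [ 0.0428 -0.0093 -0.0096] [ 0.0427  0.0071 -0.0096]
230 [ 0.0316 -0.0011 -0.0148] [ 0.0312 -0.0093 -0.0138] [ 0.0309  0.0071 -0.0133]
260 [ 0.0175 -0.0012 -0.0143] [ 0.0166 -0.0098 -0.0128] [ 0.0166  0.0073 -0.0129]
300 [-0.0023 -0.0013 -0.0149] [-0.0039 -0.0104 -0.0128] [-0.0039  0.0077 -0.0129]
340 [-0.0242 -0.0015 -0.0153] [-0.0313 -0.0115 -0.0081] [-0.0263  0.008  -0.0133]
346 [-0.0318 -0.0015 -0.0114] [-0.0333 -0.0114 -0.0099] [-0.0332  0.0083 -0.01  ]
350 [-0.0332 -0.0015 -0.0124] [ 0.011  -0.0071 -0.0546] [ 0.0096  0.0049 -0.0534]
355 [ 0.0103 -0.0011 -0.0558] [ 0.0093 -0.0071 -0.0549] [ 0.0102  0.0048 -0.0557]
135 -0.02156638026447149 0.019463830447643476
225 -0.02159732774269317 0.019671089836461028
clock 5.55 pos [ 0.4586 -0.2258  0.265 ] gap 0.04257738472191418 q [-0.5948 -0.0393  1.8613 -0.0002  1.3221  0.4572]
delta [-0.7739  2.0539  4.2458] [-0.0154  0.0089 -0.0216]
```

>>> {"fn": "apply_moves", "kwargs": {
  "deltas": "-.4 1 0.6 0 0 0 .3; -.83 2 1.4 0 0 0 .3; -.83 2.05 2.2 0 0 0 .3; -.83 2.05 3 0 0 0 .3; -.83 2.05 3.6 0 0 0 .3; -.83 2.05 4 0 0 0 .3; -.83 2.05 4.2 0 0 0 .3; -.83 2.05 4.3 0 0 0 .3; -.83 2.05 4.4 0 0 0 .3; -.83 2.05 4.4 0 0 0 .3;-.83 2.05 4.4 0 0 0 .3"
}}

```text
clock: 6.65
tool_pos: [0.4719, -0.3144, 0.0914]
orientation: [0.967, 0.257, 0.001, 0.001]
ft_force: [0.1, 0.4, -1.7]
finger_gap: 0.0429
```

```bash
python3 - <<'E'
from h import *
print(head(),sense()['tool_pos'],sense()['finger_gap'],sense()['ft_force']); d=snap('wrist','w4.png'); snap('scene','s4.png')
delta((.4702,-.3134,.0735),29.9)
E
```

```text
29.743040089019477 [ 0.4719 -0.3144  0.0914] 0.042856384914256605 [ 0.088   0.4093 -1.6635]
clock 6.75 pos [ 0.4719 -0.3144  0.0913] gap 0.04265486062704312 q [-0.7115  0.2827  1.8612 -0.      0.9958  0.3404]
delta [-0.0243 -0.042   0.4461] [ 0.013  -0.0045 -0.0209]
```

View pics/w4.png

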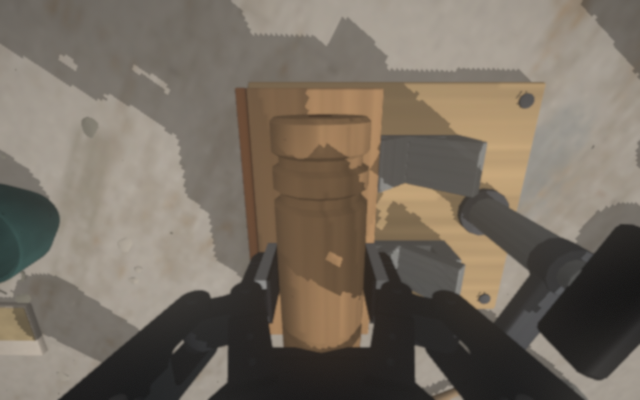

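View pics/s4.png

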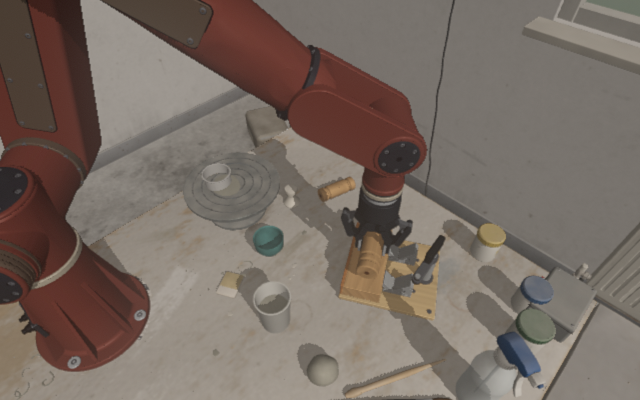

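```bash
python3 - <<'E'
from h import *
d=dict(np.load('/tmp/wrist.npz')); P=pts(d); im=d['frame']
cv2.imwrite('pics/c4.png',cv2.resize(im[70:270,225:555],None,fx=2.4,fy=2.4,interpolation=cv2.INTER_CUBIC)[:,:,::-1])
E
```

```text
(no output)
```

View pics/c4.png

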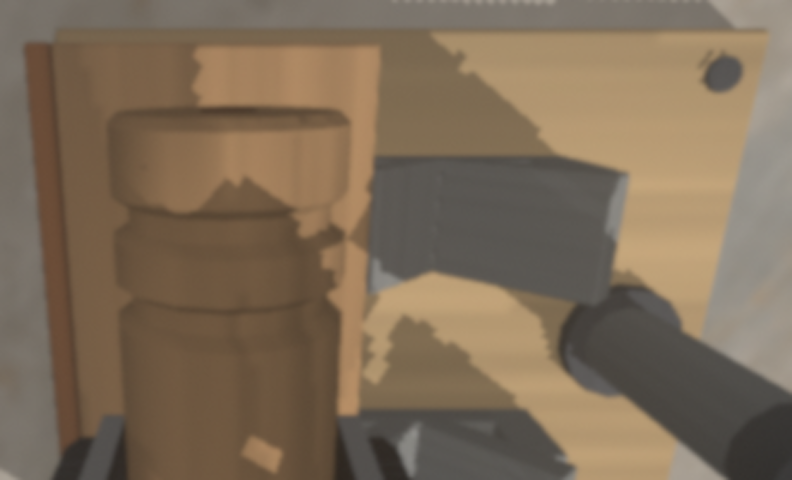

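```bash
python3 - <<'E'
from h import *
d=dict(np.load('/tmp/wrist.npz'))
g=lambda a,b:(225+(a+.5)/2.4-.5,70+(b+.5)/2.4-.5)
C=[((380,45),(-.023,.085),.045),((767,32),(.09,.09),.012),((26,44),(-.104,.085),.048),((54,45),(-.098,.085),.048),((628,175),(.031,.056),.054)]
B=[ray(d,*g(*c[0]),c[2])[:2] for c in C]
th,t,r=fit([c[1] for c in C],B); print(np.degrees(th),t,'\n',r*1000)
M=R.from_euler('z',th).as_matrix()[:2,:2]; print('shelf',M@[-.058,0]+t)
s=sense(); Rc=R.from_quat(s['orientation']); print('tcp in stand',M.T@(s['tool_pos'][:2]-t), 'head rel',head()-np.degrees(th)-90)
P=pts(d); Q=((P-np.r_[t,0])[...,:2])@M  # stand coords
for v in (118,120,124,140): print(v,Q[v,320],P[v,320,2])
for v in (130,): 
  r=P[v,262:380]; k=r[:,2]>.06; q=Q[v,262:380][k]; print(q[:,0].min(),q[:,0].max(),r[k][:,2].max())
E
```

```text
-60.094129479462374 [ 0.5026 -0.3625] 
 [[-0.4421  0.623 ]
 [-2.0832  1.9418]
 [ 0.5351 -0.5737]
 [ 0.4514 -0.8696]
 [ 1.5388 -1.1214]]
shelf [ 0.4737 -0.3122]
tcp in stand [-0.0571 -0.0027] head rel -0.17268953743551663
118 [-0.0581  0.0726] 0.10041995131968867
120 [-0.0581  0.0722] 0.10473429214562749
124 [-0.0581  0.0708] 0.10593019444183029
140 [-0.0581  0.0653] 0.1071623893616972
-0.079068263496666 -0.03679652955340672 0.10775036500765381
```

>>> {"fn": "apply_moves", "kwargs": {
  "deltas": "-.05 0 .15 0 0 0 .3; -.05 -.01 .3 0 0 -.02 .3; -.05 -.01 .38 0 0 -.02 .3; -.05 -.01 .42 0 0 -.02 .3; -.05 -.01 .42 0 0 -.02 .3; -.05 -.01 .42 0 0 -.02 .3"
}}

```text
clock: 7.35
tool_pos: [0.4694, -0.3146, 0.0735]
orientation: [0.966, 0.258, 0.0, 0.0]
ft_force: [-0.7, -0.3, -1.7]
finger_gap: 0.0423
```

>>> {"fn": "apply_moves", "kwargs": {
  "deltas": "0 0 .02 0 0 0 .3; 0 0 .03 0 0 0 .3; 0 0 .03 0 0 0 .3"
}}

```text
clock: 7.65
tool_pos: [0.4696, -0.3148, 0.0727]
orientation: [0.966, 0.258, 0.0, 0.0]
ft_force: [-0.4, 0.9, 0.3]
finger_gap: 0.0426
```

>>> {"fn": "apply_moves", "kwargs": {
  "deltas": "0 0 .02 0 0 0 .3; 0 0 .03 0 0 0 .3; 0 0 .03 0 0 0 .3"
}}

```text
clock: 7.95
tool_pos: [0.4696, -0.3148, 0.0727]
orientation: [0.966, 0.258, -0.0, 0.0]
ft_force: [-2.5, 2.6, 6.5]
finger_gap: 0.0431
```

>>> {"fn": "apply_moves", "kwargs": {
  "deltas": "0 0 -.02 0 0 0 .3; 0 0 -.03 0 0 0 .3;0 0 -.03 0 0 0 .52; 0 0 -.03 0 0 0 .54; 0 0 -.03 0 0 0 .56; 0 0 -.03 0 0 0 .6; 0 0 -.03 0 0 0 .65; 0 0 -.03 0 0 0 .7; 0 0 -.03 0 0 0 .75; 0 0 -.03 0 0 0 .75; 0 0 -.03 0 0 0 .75; 0 0 -.03 0 0 0 .75; 0 0 -.03 0 0 0 .75"
}}

```text
clock: 9.25
tool_pos: [0.4693, -0.3145, 0.0723]
orientation: [0.966, 0.258, -0.0, -0.0]
ft_force: [-0.1, -0.3, -0.2]
finger_gap: 0.0642
```

```bash
python3 - <<'E'
from h import *
print(head(),sense()['tool_pos'],sense()['finger_gap'],sense()['ft_force']); d=snap('wrist','w5.png'); P=pts(d)
M=R.from_euler('z',np.radians(-60.1)).as_matrix()[:2,:2]; t=np.array([.5028,-.3622]); Q=(P[...,:2]-t)@M
print('tcp',(sense()['tool_pos'][:2]-t)@M)
for v in (130,150,180,220): 
  r=P[v,240:400]; k=(r[:,2]>.065)&(r[:,2]<.1); q=Q[v,240:400][k]; print(q[:,0].min(),q[:,0].max(),q[:,0].min()/2+q[:,0].max()/2,r[k][:,2].max(),q[:,1].mean())
E
```

```text
29.882209488147264 [ 0.4693 -0.3145  0.0723] 0.06416572644193401 [-0.1133 -0.2974 -0.1965]
tcp [-0.058  -0.0053]
-0.07960996045592632 -0.038581850667110104 -0.05909590556151821 0.08890082652258542 0.06579060922291378
-0.07975592862875892 -0.038786600689366194 -0.05927126465906256 0.08886352687856368 0.05834890847318647
-0.07952456268665938 -0.038152688894830665 -0.05883862579074502 0.08836268916596413 0.046519001391861235
-0.0790098989182371 -0.03816950433660634 -0.05858970162742172 0.08816592768217531 0.029469671170326606
```

View pics/w5.png

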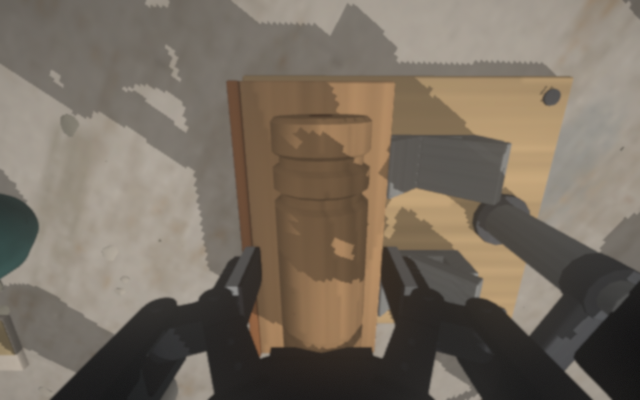

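```bash
cat >> h.py <<'E'
TS=np.array([.5028,-.3622]); THS=-60.1
MS=R.from_euler('z',np.radians(THS)).as_matrix()[:2,:2]
def s2w(x,y,z): return np.r_[MS@[x,y]+TS,z]
E
python3 - <<'E'
from h import *
delta(s2w(-.115,0,.17),119.9)
E
```

```text
clock 9.3 pos [ 0.4693 -0.3145  0.0723] gap 0.06379830099426245 q [-0.7147  0.3094  1.8706  0.      0.9615  0.3346]
delta [ 0.1309 -1.4248 -2.4423] [  0.0001  -0.     -11.2525]
```

>>> {"fn": "apply_moves", "kwargs": {
  "deltas": "0 0 -.4 0 0 0 .75; 0 0 -1.2 0 0 0 .75; 0 0 -2 0 0 0 .75; .1 -.2 -2.5 0 0 -1 .5; .13 -.8 -2.5 0 0 -2 0; .13 -1.42 -2.5 0 0 -3 0; .13 -1.42 -2.5 0 0 -4 0; .13 -1.42 -2.5 0 0 -5 0; .13 -1.42 -2.5 0 0 -6 0; .13 -1.42 -2.5 0 0 -7 0; .13 -1.42 -2.5 0 0 -8 0; .13 -1.42 -2.5 0 0 -9 0; .13 -1.42 -2.5 0 0 -10 0; .13 -1.42 -2.5 0 0 -11.25 0; .13 -1.42 -2.5 0 0 -11.25 0; .13 -1.42 -2.5 0 0 -11.25 0"
}}

```text
clock: 10.9
tool_pos: [0.4458, -0.2629, 0.1732]
orientation: [0.502, 0.865, -0.0, 0.001]
ft_force: [-0.1, 0.9, -0.0]
finger_gap: -0.0
```

```bash
python3 - <<'E'
from h import *
print(head(),sense()['finger_gap']); d=snap('wrist','w6.png'); P=pts(d)
delta(s2w(-.115,0,.072),119.9); print('stand',(sense()['tool_pos'][:2]-TS)@MS)
E
```

```text
119.75133030754989 -9.838730619323823e-06
clock 10.95 pos [ 0.4457 -0.2628  0.173 ] gap 0.0003981390601429557 q [-0.6685  0.0697  1.9331 -0.      1.1378 -1.1876]
delta [ 0.0121 -0.0021  2.5252] [ 0.0024  0.0064 -0.0193]
stand [-0.1146  0.    ]
```

View pics/w6.png

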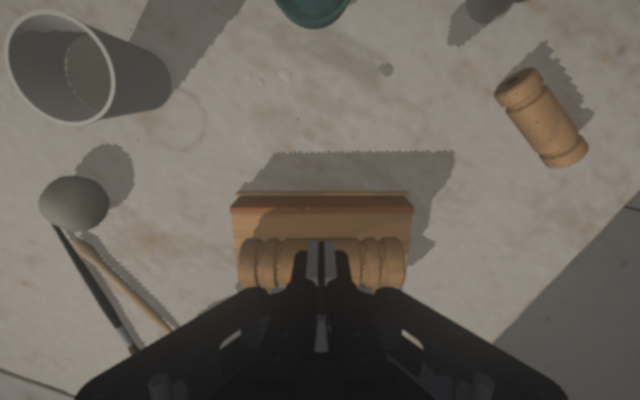

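>>> {"fn": "apply_moves", "kwargs": {
  "deltas": "0 0 .8 0 0 0 0; 0 0 1.6 0 0 0 0; 0 0 2.2 0 0 0 0; 0 0 2.45 0 0 0 0; 0 0 2.52 0 0 0 0; -.1 0 2.52 0 0 0 0; -.25 0 2.52 0 0 0 0; -.4 0 2.52 0 0 0 0; -.47 0 2.52 0 0 0 0; -.5 0 2.52 0 0 0 0; -.5 0 2.52 0 0 0 0"
}}

```text
clock: 12.05
tool_pos: [0.4557, -0.2803, 0.0718]
orientation: [0.501, 0.865, -0.0, 0.0]
ft_force: [0.9, -0.6, 0.0]
finger_gap: 0.0
```

```bash
python3 - <<'E'
from h import *
print(head(),sense()['ft_force']); d=snap('wrist','w7.png'); d=snap('scene','s7.png');print('stand',(sense()['tool_pos'][:2]-TS)@MS)
im=d['frame'];cv2.imwrite('pics/c7.png',cv2.resize(im[190:330,310:470],None,fx=4,fy=4)[:,:,::-1])
E
```

```text
119.86449416938905 [ 0.8605 -0.567   0.0344]
stand [-0.095  -0.0001]
```

View pics/w7.png

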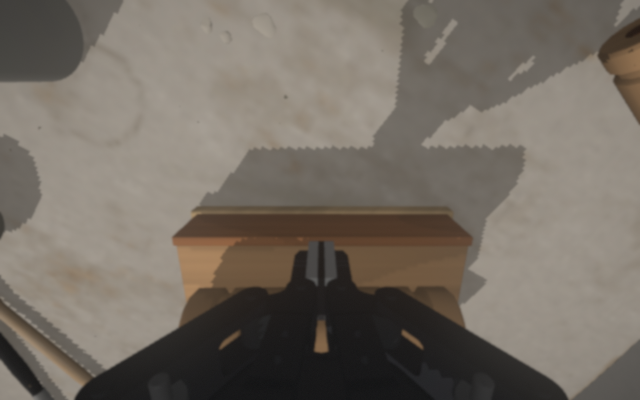

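View pics/c7.png

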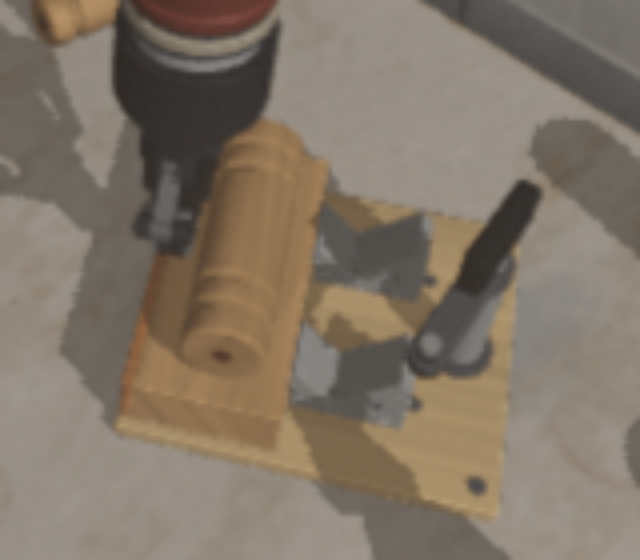

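>>> {"fn": "apply_moves", "kwargs": {
  "deltas": "-.04 0 0 0 0 0 0; -.1 0 0 0 0 0 0; -.17 0 0 0 0 0 0; -.25 0 0 0 0 0 0; -.33 0 0 0 0 0 0; -.41 0 0 0 0 0 0; -.49 0 0 0 0 0 0; -.57 0 0 0 0 0 0; -.65 0 0 0 0 0 0; -.72 0 0 0 0 0 0; -.78 0 0 0 0 0 0; -.84 0 0 0 0 0 0;  -.84 0 0 0 0 0 0"
}}

```text
clock: 13.45
tool_pos: [0.4725, -0.3095, 0.0716]
orientation: [0.501, 0.865, -0.0, 0.0]
ft_force: [-0.8, 0.2, 0.3]
finger_gap: -0.0003
```

```bash
python3 - <<'E'
from h import *
print(head(),sense()['ft_force']); d=snap('scene','s8.png');print('stand',(sense()['tool_pos'][:2]-TS)@MS)
im=d['frame'];cv2.imwrite('pics/c8.png',cv2.resize(im[190:330,310:470],None,fx=4,fy=4)[:,:,::-1])
E
```

```text
119.87500193336479 [-0.8182  0.2401  0.2779]
stand [-0.061  -0.0001]
```

View pics/c8.png

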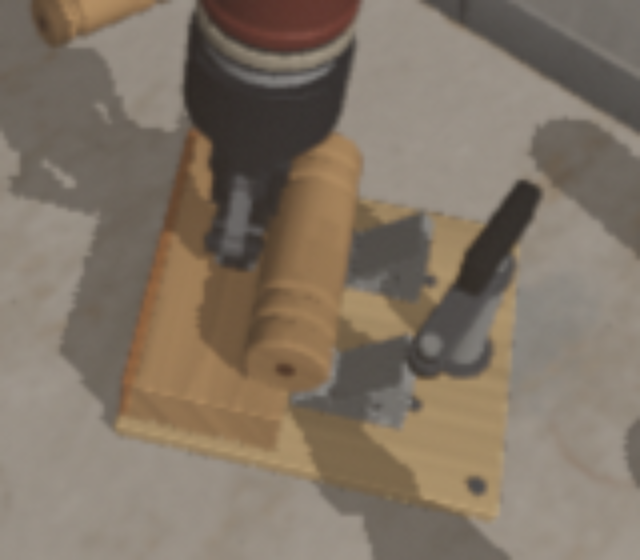

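>>> {"fn": "apply_moves", "kwargs": {
  "deltas": "-.04 0 0 0 0 0 0; -.1 0 0 0 0 0 0; -.17 0 0 0 0 0 0; -.24 0 0 0 0 0 0; -.3 0 0 0 0 0 0; -.34 0 0 0 0 0 0; -.34 0 0 0 0 0 0; -.3 0 0 0 0 0 0; -.2 0 0 0 0 0 0; 0 0 0 0 0 0 0; 0 0 0 0 0 0 0"
}}

```text
clock: 14.6
tool_pos: [0.4712, -0.3077, 0.071]
orientation: [0.501, 0.866, 0.0, -0.001]
ft_force: [-0.7, -0.4, 0.1]
finger_gap: -0.0006
```

```bash
python3 - <<'E'
from h import *
print(head(),sense()['ft_force']); d=snap('scene','s9.png');print('stand',(sense()['tool_pos'][:2]-TS)@MS)
im=d['frame'];cv2.imwrite('pics/c9.png',cv2.resize(im[190:330,310:470],None,fx=4,fy=4)[:,:,::-1])
E
```

```text
119.90975481697154 [-0.6589 -0.4172  0.1194]
stand [-0.0623 -0.0001]
```

View pics/c9.png

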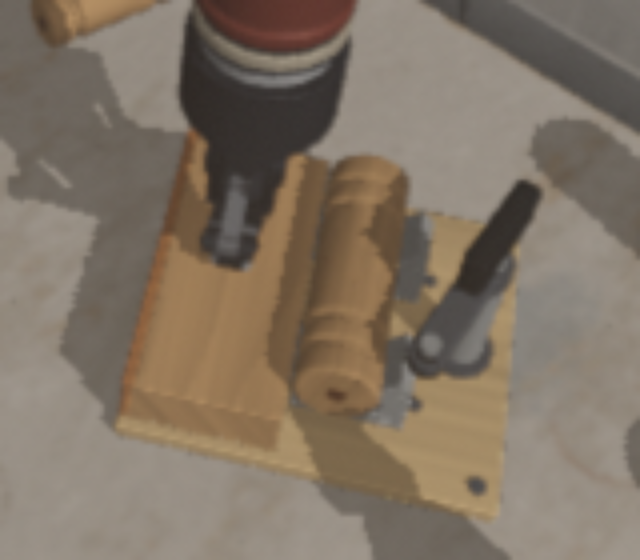

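```bash
python3 - <<'E'
from h import *
print(s2w(.062,0,0)); delta(s2w(.062,0,.25),8)
E
```

```text
[ 0.5337 -0.4159  0.    ]
clock 14.65 pos [ 0.4716 -0.3082  0.0712] gap 3.547747520098235e-05 q [-0.7034  0.3089  1.874   0.      0.9598 -1.2255]
delta [-3.1037  0.0011 -4.4727] [-0.0085 -0.0024 13.9887]
```

>>> {"fn": "apply_moves", "kwargs": {
  "deltas": "0 0 -.8 0 0 0 0; 0 0 -2 0 0 0 0; 0 0 -3.2 0 0 1 0; 0 0 -4.2 0 0 2 0.4; -.6 0 -4.5 0 0 3 .4; -1.4 0 -4.5 0 0 4 .4; -2.2 0 -4.5 0 0 5 .5; -2.8 0 -4.5 0 0 6 .5; -3.1 0 -4.5 0 0 7 .5; -3.1 0 -4.5 0 0 8 .5; -3.1 0 -4.5 0 0 9 .5; -3.1 0 -4.5 0 0 10 .5; -3.1 0 -4.5 0 0 11 .5; -3.1 0 -4.5 0 0 12 .5; -3.1 0 -4.5 0 0 13 .5; -3.1 0 -4.5 0 0 14 .5; -3.1 0 -4.5 0 0 14 .5; -3.1 0 -4.5 0 0 14 .5"
}}

```text
clock: 16.45
tool_pos: [0.5339, -0.4166, 0.2514]
orientation: [0.998, 0.07, -0.0, -0.0]
ft_force: [0.8, -0.3, 0.3]
finger_gap: 0.0429
```

```bash
python3 - <<'E'
from h import *
print(head(),sense()['q']); d=snap('wrist','w10.png'); d2=snap('top','t10.png')
P=pts(d)
m=((P[...,2]>.118)&(P[...,2]<.14)&(np.hypot(P[...,0]-.5337,P[...,1]+.4159)<.05)).astype(np.uint8)
n,l,s,c=cv2.connectedComponentsWithStats(m)
i=1+s[1:,4].argmax(); print(s[i])
q=P[l==i]; print('z',np.median(q[:,2])); rc=cv2.minAreaRect((q[:,:2]*1000).astype(np.float32)); print(rc, cv2.boxPoints(rc)); print(q.mean(0))
e=np.cov(q[:,:2].T); w,v=np.linalg.eigh(e); print('axis',np.degrees(np.arctan2(v[1,1],v[0,1])))
E
```

```text
8.048787724206004 [-0.7661  0.325   1.4782 -0.0001  1.3385  0.6642]
[ 313  160   17   67 1007]
z 0.12733924444962155
((534.2485961914062, -415.5706787109375), (61.06206130981445, 14.004199028015137), 6.856051445007324) [[ 503.1    -412.2633]
 [ 504.7718 -426.1674]
 [ 565.3972 -418.8781]
 [ 563.7255 -404.974 ]]
[ 0.536  -0.4153  0.127 ]
axis -173.29046420963297
```

View pics/w10.png

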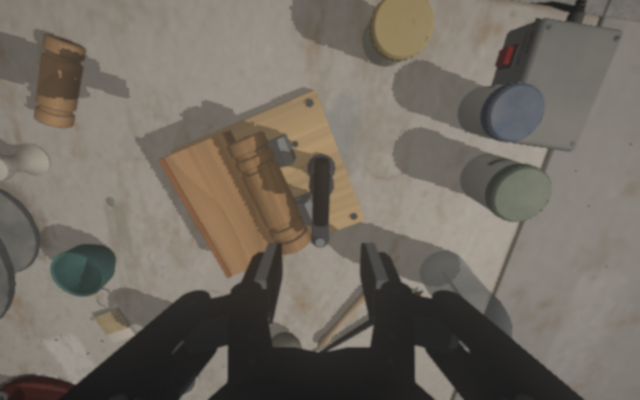

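>>> {"fn": "apply_moves", "kwargs": {
  "deltas": ".01 -.02 .8 0 0 .15 .5; .01 -.02 1.7 0 0 .15 .5; .01 -.02 2.4 0 0 .15 .5; .01 -.02 2.9 0 0 .15 .5; .01 -.02 3.2 0 0 .15 .5; .01 -.02 3.3 0 0 .15 .5; .01 -.02 3.3 0 0 .15 .5; .01 -.02 3.3 0 0 .15 .5",
  "newtons": 50
}}

```text
clock: 17.35
tool_pos: [0.5352, -0.4167, 0.1212]
orientation: [0.998, 0.058, 0.001, 0.001]
ft_force: [0.1, -0.2, 0.6]
finger_gap: 0.0426
```

>>> {"fn": "apply_moves", "kwargs": {
  "deltas": "0 0 0 0 0 0 .3; 0 0 0 0 0 0 .2; 0 0 0 0 0 0 .1; 0 0 0 0 0 0 .1; 0 0 0 0 0 0 .1; 0 0 0 0 0 0 .1"
}}

```text
clock: 17.95
tool_pos: [0.5349, -0.4166, 0.1209]
orientation: [0.998, 0.058, 0.001, 0.001]
ft_force: [-0.3, -1.0, 6.0]
finger_gap: 0.013
```

```bash
python3 - <<'E'
from h import *
s=sense();print(head(),s['finger_gap'],s['tool_pos'],s['ft_force'],s['wrist_torque'],s['q'])
E
```

```text
6.683875597409338 0.013026254792524753 [ 0.5349 -0.4166  0.1209] [-0.2786 -0.9694  5.9972] [-0.0212  0.0829  0.0255] [-0.7651  0.4503  1.5691 -0.0002  1.1199  0.6892]
```

>>> {"fn": "apply_moves", "kwargs": {
  "deltas": "0 0 -.04 0 0 0.1 .1; 0 0 -.05 0 0 .4 .1; 0 0 -.05 0 0 .8 .1; 0 0 -.05 0 0 1.2 .1; 0 0 -.05 0 0 1.6 .1; 0 0 -.05 0 0 2 .1; 0 0 -.05 0 0 2.4 .1; 0 0 -.05 0 0 2.8 .1; 0 0 -.05 0 0 3.2 .1; 0 0 -.05 0 0 3.6 .1; 0 0 -.05 0 0 4 .1; 0 0 -.05 0 0 4 .1"
}}

```text
clock: 19.15
tool_pos: [0.5348, -0.4168, 0.121]
orientation: [0.976, -0.219, 0.001, 0.001]
ft_force: [4.5, -4.9, -0.9]
finger_gap: 0.0129
```

```bash
python3 - <<'E'
from h import *
s=sense();print(head(),s['finger_gap'],s['tool_pos'],s['ft_force'],s['wrist_torque'],s['q'])
E
```

```text
-25.357190578715795 0.012913784678123959 [ 0.5348 -0.4168  0.121 ] [ 4.4627 -4.8898 -0.9348] [-0.7192 -0.5089 -0.097 ] [-0.7653  0.4501  1.5692 -0.0004  1.1195  1.2483]
```

>>> {"fn": "apply_moves", "kwargs": {
  "deltas": "0 0 0 0 0 .3 .1; 0 0 0 0 0 .7 .1; 0 0 0 0 0 1.1 .1; 0 0 0 0 0 1.5 .1; 0 0 0 0 0 1.9 .1; 0 0 0 0 0 2.3 .1; 0 0 0 0 0 2.7 .1; 0 0 0 0 0 3.1 .1; 0 0 0 0 0 3.4 .1; 0 0 0 0 0 3.7 .1; 0 0 0 0 0 3.9 .1; 0 0 0 0 0 3.9 .1"
}}

```text
clock: 20.35
tool_pos: [0.5346, -0.417, 0.121]
orientation: [0.881, -0.473, 0.001, 0.001]
ft_force: [2.7, -4.7, -2.0]
finger_gap: 0.0131
```

```bash
python3 - <<'E'
from h import *
s=sense();print(head(),s['finger_gap'],s['tool_pos'],s['ft_force'],s['wrist_torque'],s['q'])
E
```

```text
-56.50881811387504 0.013147425166292696 [ 0.5346 -0.417   0.121 ] [ 2.6563 -4.6926 -2.006 ] [-0.7322 -0.3413 -0.1344] [-0.7655  0.4501  1.5692 -0.001   1.1196  1.792 ]
```

>>> {"fn": "apply_moves", "kwargs": {
  "deltas": "0 0 0 0 0 .15 .1; 0 0 0 0 0 .3 .1; 0 0 0 0 0 .4 .1; 0 0 0 0 0 .45 .1; 0 0 0 0 0 .45 .1"
}}

```text
clock: 20.85
tool_pos: [0.5346, -0.417, 0.121]
orientation: [0.866, -0.5, 0.001, 0.001]
ft_force: [2.4, -4.3, -3.1]
finger_gap: 0.0129
```

```bash
python3 - <<'E'
from h import *
s=sense();print(head(),s['finger_gap'],s['tool_pos'],s['ft_force'],s['wrist_torque'],s['q'])
E
```

```text
-60.06106731028629 0.012935699543413096 [ 0.5346 -0.417   0.121 ] [ 2.3881 -4.2926 -3.0559] [-0.7467 -0.3436  0.0694] [-0.7654  0.4501  1.5692 -0.0012  1.1196  1.8541]
```

>>> {"fn": "apply_moves", "kwargs": {
  "deltas": "0 0 0 0 0 .1 .1; 0 0 0 0 0 .2 .1; 0 0 0 0 0 .3 .1; 0 0 0 0 0 .3 .1"
}}

```text
clock: 21.25
tool_pos: [0.5346, -0.4171, 0.121]
orientation: [0.856, -0.517, 0.001, 0.001]
ft_force: [3.2, -5.1, -2.2]
finger_gap: 0.013
```

```bash
python3 - <<'E'
from h import *
for i in range(3):
  d=snap('wrist','w11.png');s=sense();print(head(),s['ft_force'],s['wrist_torque'])
d=snap('scene','s11.png')
im=d['frame'];cv2.imwrite('pics/c11.png',cv2.resize(im[190:330,310:470],None,fx=4,fy=4)[:,:,::-1])
E
```

```text
-62.20364914039691 [ 2.0615 -5.3914 -2.536 ] [-0.714  -0.4064  1.051 ]
-62.20086856287486 [ 3.537  -5.0093 -1.9269] [-0.6486 -0.3918  1.0515]
-62.202453957819564 [ 3.8215 -6.5355 -2.5261] [-0.7753 -0.3817  1.1553]
```

View pics/w11.png

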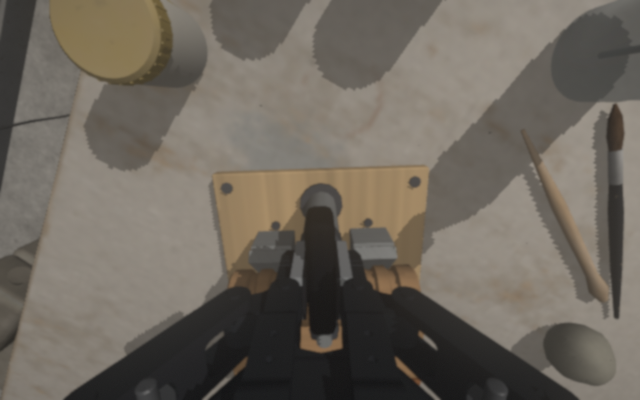

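View pics/c11.png

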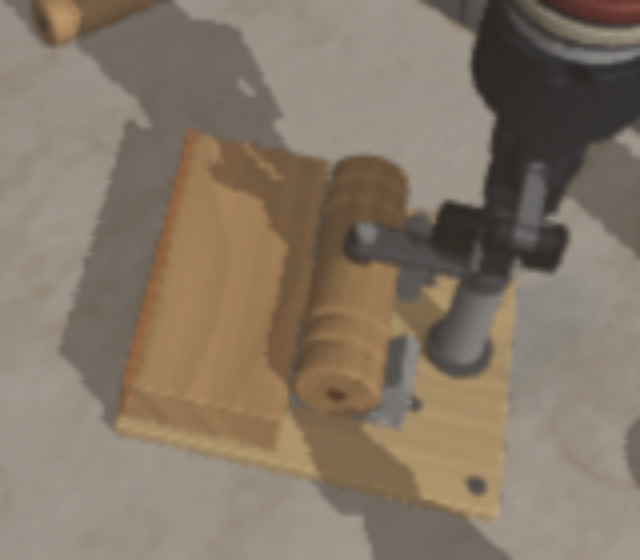

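>>> {"fn": "apply_moves", "kwargs": {
  "deltas": "0 0 0 0 0 -.1 .1; 0 0 0 0 0 -.17 .1; 0 0 0 0 0 -.17 .3; 0 0 0 0 0 -.17 .5; 0 0 0 0 0 -.17 .5; 0 0 0 0 0 -.17 .5; 0 0 -.5 0 0 -.17 .5; 0 0 -1.2 0 0 -.17 .5; 0 0 -2.2 0 0 -.17 .5; 0 0 -3.2 0 0 -.17 .5;  0 0 -4 0 0 -.17 .5; 0 0 -4 0 0 -.17 .5"
}}

```text
clock: 22.65
tool_pos: [0.5368, -0.418, 0.2896]
orientation: [0.861, -0.509, 0.006, 0.001]
ft_force: [0.1, -0.4, 1.1]
finger_gap: 0.0427
```

```bash
python3 - <<'E'
from h import *
s=sense();print(head(),s['tool_pos'],s['finger_gap'],s['ft_force'],s['q'])
d=snap('wrist','w12.png')
P=pts(d)
m=((P[...,2]>.118)&(P[...,2]<.14)&(np.hypot(P[...,0]-.5337,P[...,1]+.4159)<.05)).astype(np.uint8)
n,l,st,c=cv2.connectedComponentsWithStats(m)
i=1+st[1:,4].argmax(); q=P[l==i]; print(cv2.minAreaRect((q[:,:2]*1000).astype(np.float32)),np.median(q[:,2]))
d=snap('scene','s12.png')
im=d['frame'];cv2.imwrite('pics/c12.png',cv2.resize(im[190:330,310:470],None,fx=4,fy=4)[:,:,::-1])
E
```

```text
-61.150177052898684 [ 0.5368 -0.418   0.2896] 0.042748723812918256 [ 0.0911 -0.3567  1.108 ] [-0.7648  0.2981  1.4408  0.0001  1.39    1.8733]
((534.3562622070312, -416.303955078125), (13.603194236755371, 60.55390930175781), 29.402273178100586) 0.12723505355260503
```

View pics/w12.png

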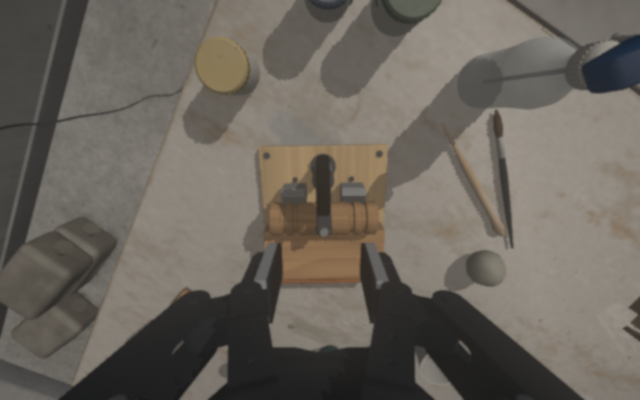

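View pics/c12.png

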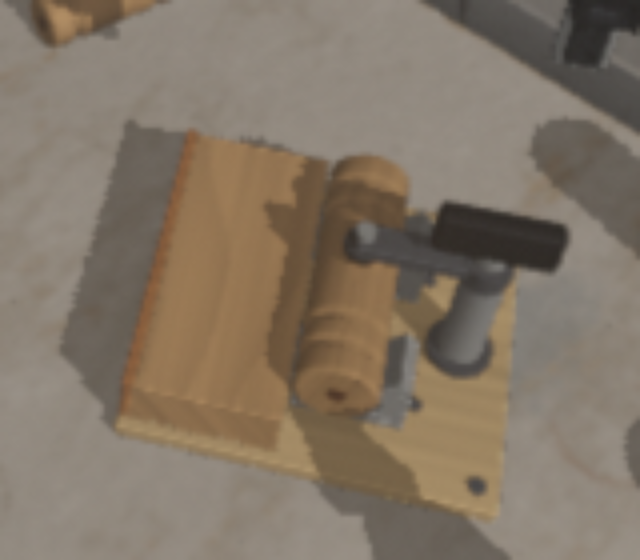

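View pics/s12.png

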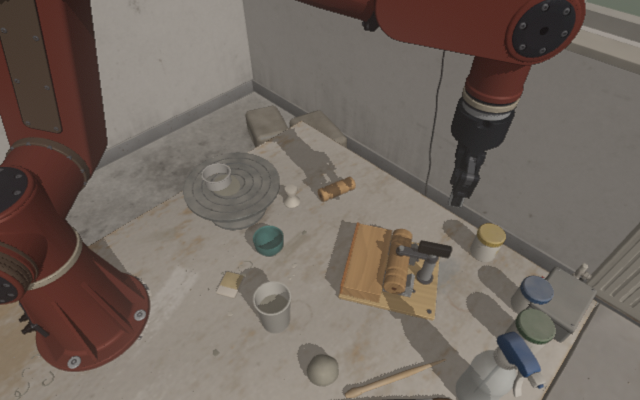

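```bash
python3 -c "
from workcell import *
print(close_job())"
```

```text
the job is handed in; nothing more can be done
None
```

The long roller is seated in the vee and the clamp pad is down on it. I handed the job in at about 22.8 s of the 64 s allowed, with the gripper raised clear. No verdict was reported.

- **Laying down:** I set the roller on the shelf parallel to the vee. Its axis was about 59 mm before the vee's middle (58 mm asked) and it was centred to within a few mm. I let go and backed the gripper off.
- **Rolling in:** I nudged it over the lip with the shut fingers and did not lift it again. The picture after I backed away showed it lying in the vee, untouched and straight.
- **Clamping:** I turned the wing knob clockwise by about 67°, until the wrist torque rose to about 1 N m at the stop. After release the wing still pointed across the vee (−60.6°, against the stand's −60.1°), with the arm over the middle of the roller.
- **Bystanders:** The short roller, bowl and stamp looked unmoved in the last scene picture. I only judged that by eye.

**Where checks disagreed:**
- The roller's position along the grip came out as 2.3 mm from the first views and 5.1 mm from depth. I placed it using about 4.5 mm and then took out a further 2 mm.
- The stand fits from the different views agreed to about 1–2 mm.
- At first the wing angle looked out of the stated range (about 0.4 rad against 0 to 0.3). It fits, at about 0.28 rad, if the stop is taken as exactly across the vee.

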